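# Lamp check: hold a bayonet lamp seated in a sprung test socket

### The job

Check the flat LED lamp in the lamp test box: lift it out of the wooden rack, line its two side pins up with the slots of the upright socket, push it straight down to the bottom against the spring, then turn it clockwise (seen from above) by about a quarter turn until it stops. The contacts only close while the lamp is held, so finish with the gripper still holding it pressed fully down and turned to the stop; do not let go. Leave the round lamp in the rack and don't shove the other things on the desk about.

Things in the scene. Friction and masses are not known exactly. Their poses are not given: they have to be found in the camera images.
- flat_lamp: Lamp to test, loose, 56 to 91 g, 94 mm tall, upright in one rack hole: flat white body 46 mm wide (its x), 30 mm thick (its y), from 34 to 94 mm up, small grey LED squares on both broad faces; grasp across the 30 mm. Below it a round metal bayonet cap, 23 mm across, from 4 to 33 mm up; under that a key 14 (x) x 5 x 4 mm. Origin: middle of the very bottom, z up. Same after a half turn about z.
- round_lamp: A second lamp in the other hole of the rack, loose, 94 mm tall: round domed white body 40 mm in diameter on a ribbed cap without pins. It does not belong in this socket and stays where it is. Origin at the bottom, in the middle, z up.
- rack: Low wooden rack, fixed, 70 mm (x) by 170 mm (y) by 12 mm high, with two holes 96 mm apart along its y. In it a lamp's origin is 2 mm above the desk; the cap sits 6 mm deep in a 26 mm hole, the key in a narrower hole below. Origin under the centre.
- socket_mouth (a point): Centre of the mouth of the upright black socket (bore 27, collar 50 mm across) on the grey lamp test box (130 x 120 x 46 mm, fixed), 60 mm above the desk. z up; the pins' two entry slots lie along its +x and -x, 10 mm wide, each with a white tick on the box; pins turn only beneath the 8 mm thick rim. Lamp origin 14 mm below this point: touches the sprung bottom; 30 mm: fully home.
- plunger (a joint): How far the socket's sprung bottom is pressed down, m: 0 at rest, 0.016 at its stop. About 3 N to start, 10 N at the stop. The pins are clear below the rim from 0.0105 on; a turned lamp that is let go springs back up to about there.
- rotor (a joint): How far the grooved turntable on the sprung bottom is turned by the lamp's key, rad, clockwise from above: 0 at rest (groove in line with the slots), 1.3 at its stop. The key has about 0.18 rad play, so the lamp turns nearly 1.5 rad to the stop. A weak spring (0.02 to 0.085 N m) turns it back.
- tin: Bystander: small round flux tin, 51 mm across, 18 mm high, loose. Origin under its centre.
- spool: Bystander: spool of solder wire standing on its flange, 50 mm across, 38 mm high, loose. Origin under its centre.
- trafo: Bystander: small mains transformer, 47 x 53 x 44 mm, loose. Origin under its centre.
- small_driver: Bystander: small screwdriver with yellow handle, 131 mm long, 17 mm thick, lying at the front of the desk, loose. Origin under its centre.
- meter: Bystander: hand multimeter in an orange holster, 152 x 78 x 46 mm, lying face up on the left, loose. Origin under its centre.
- spray: Bystander: black aerosol can standing upright, 48 mm across, 170 mm high, at the right, loose. Origin under its centre.
- lamp_pins (a point): Point on the flat lamp's axis, 14 mm above its origin, on the centre line of its two steel bayonet pins. The pins are 5 mm thick and stick out of the cap along the lamp's +x and -x (the wide direction of the body) to 17.5 mm from the axis. Same axes as the lamp.
There are look-alikes about, which are no part of the job. Leave any pink, red or yellow look-alike of the flat_lamp alone.

How it is judged:
On the way, in this order (a step that is already met when the one before it is completed fails the run):
1. the flat lamp has been lifted out of the rack (height (world z) of flat_lamp above 0.03 m), for 0.1 s.
2. the flat lamp has been pushed down in the socket, pins through the slots, before the turn (value of joint plunger above 0.0105 m and value of joint rotor below 0.5 rad and horizontal distance between flat_lamp and socket_mouth below 0.006 m), for 0.04 s.
At the end, for the whole second after the job is handed in: Gripper still holding the flat lamp (over 2 N), upright within 0.15 rad, within 5 mm of the socket's axis, origin over 26 mm below the mouth, plunger past 13 of 16 mm, rotor past 1.1 of 1.3 rad, kept through the last second; round lamp upright within 20 mm of its start (value of joint plunger above 0.013 m and value of joint rotor above 1.1 rad and horizontal distance between flat_lamp and socket_mouth below 0.005 m and z of flat_lamp in the frame of socket_mouth below -0.026 m and angle between flat_lamp's own z axis and vertical below 0.15 rad and contact force between the fingers and flat_lamp above 2 N and distance of round_lamp from where it was at the start of the episode below 0.02 m and angle between round_lamp's own z axis and vertical below 0.3 rad); the arm keeps its last pose, push and grip.
It fails at once if the round lamp is taken out or knocked over (distance of round_lamp from where it was at the start of the episode above 0.03 m or angle between round_lamp's own z axis and vertical above 0.5 rad).
It fails at once if another thing on the desk is shoved more than 4 cm (distance of any of tin, spool, trafo, small_driver, meter, spray from where it was at the start of the episode above 0.04 m).
It also fails if it takes over 42 s, if anything falls off the work surface, if the arm or the gripper's body presses on something with over 40 N, if the wrist force passes 120 N, or if a joint passes its speed limit or range.

### The arm

A 6-joint arm with a two-finger parallel gripper is mounted at the origin on a cart in front of the work surface, level with it; the furniture and walls round the work are solid. World frame = base frame: x ahead of the robot, y to its left, z up, the work surface at z = 0. Lengths are in m, angles in rad, forces in N, time in s.
With the tool pointing down it reaches from about 0.3 to 0.875 m from the base axis. Payload 6.4 kg.
Tool frame: the origin (TCP) lies on the mounting face of the last link; the fingertips stand 166 mm ahead of it and the grasp point (between the pads) lies 147 mm ahead of it; z points along the fingers, y is the line along which they close (so a half turn about z gives the same grasp; the last joint's range is limited). The gripper opens to 88 mm and grips with 3 to 60 N. Pads are 18 mm wide; open, the fingers measure 123 mm over their backs; the gripper's body (75 mm by 187 mm) begins 45 mm behind the grasp point.
Start: joints at [1.017, 0.181, 1.607, -0, 1.354, -0.206], TCP at [0.196, 0.541, 0.405] pointing down, gripper open.
Joint ranges: [-2.99, 2.99], [-0.89, 2.07], [0.3, 2.58], [-1.14, 4.28], [0, 2.63], [-3.12, 3.12]. Speed limits (rad/s): [2.57, 2.57, 3.01, 3.14, 3.14, 3.14].

### API

Orientations are given as a 3x3 rotation matrix whose columns are the frame's x, y, z axes.
In Python, from plant import observe, viewer, r, models gives the robot as it stands.
- The arm moves only by the tool play_rows, never from a script. Its argument "rows" is a list of rows, each a list of 3 entries, a list of its own where there are three numbers: the shift along the tool's x, y, z in cm, then the turn about the tool's z in units of 5 degrees (1.0 is 5 degrees), then the finger opening in cm, from 0 to 8.81. A call has 1 to 12 rows; each row shifts and turns the commanded pose from where the row before left it, along the tool's axes as they then stand; what a row does not reach is not made up. A row lasts 1/10 s, in which the tool goes at most 50 mm and 8.59 degrees, less where a joint would pass 70% of its speed; a pose out of reach is approached as far as the arm can. A call is refused whole if a number of a shift passes 5 or a number of a turn 1, either way. A call with a gripper value outside its range is refused whole. The fingers move at their own pace and stop on an object; "newtons" is the grip in N (left out, the last holds). Time passes only in rows, so rows that do not move let the fingers close. It gives the time, the measured TCP pose, the force, the opening and the grip force at its end, in the units of the state.
- observe(): the state, without advancing time (a new reading comes with each control period).
- viewer.read_camera(name): name is "scene" or "side" or "wrist"; returns a dict with "img" (480x640x3 uint8, red, green, blue), "range_z" (480x640 float32, m along the optical axis (not along the pixel's ray), 0 where there is no reading), "mtx" (3x3 intrinsics, pixels), "D" ([k1, k2, p1, p2, k3] as OpenCV has them; the pictures are not rectified), "cam_to_world" (4x4, takes a point from camera to world coordinates). Camera axes: x right, y up, looking along -z (the intrinsics and any distortion apply to the point x, -y, -z); pixel columns grow to the right and rows downward; lengths in m; the calibration is good to about 2 mm. A picture is of the moment at which its call begins.
- r.job_done(): hands the job in; it is judged then, once.
Trained networks look in a picture, given as the dict that the camera call returned (one of the last four; its "shot" number tells which), for a name from the list of things; names that differ only in an ending like _2 or _b are one class to them, and where a whole thing is asked for, a point or a joint stands for the part that bears it (a point fixed in the world has none). Each returns a list of dicts, best first, with "confidence" (0 to 1); they miss things now and then, are a little off and sometimes report something else, mostly with a low value. They report only what shows in the picture. A call takes as long as a camera call. They do not tell look-alikes from the thing itself.
- models.search_frame(picture, name): "pixel" ([column, row] in pixels, amid what is visible of it).
- models.regions_of(picture, name): "mask" (480x640 bool, what is visible of it) and "pixel" ([column, row] in pixels, amid what is visible of it).
The state is a dict: "clock": time; "joints": joint angles; "qd": joint speeds; "effort": joint torques, N m; "position": TCP position; "tcp_rot": TCP orientation; "wrist_force": force on the tool from outside, world axes, zero at the start; "torque": the same for the moment, N m; "grip_width": finger opening in m; "grasp_force": force on a finger pad.
Only numpy, scipy, OpenCV 4.12 (cv2) and the standard library are available. Lean on these libraries where they do the work, as an engineer would, in place of code of your own. Each camera call takes 0.05 s, during which the arm holds its last target. There are 200 camera calls.

## Working session

There is one attempt and no reset: what is moved stays moved. The work goes in short steps, Python scripts to look and compute and a tool call to move; the robot and the scene stay as the last step left them, time stands still between calls to the robot, and variables do not carry over. Pictures are saved under pics/ and viewed, at most 10 in all, crops included, and the job is handed in when it is done.

Besides the shell and the picture viewer there is one more tool, called after "Emit:" as name([rows], argument=value, ...), one row to a line, values as JSON. play_rows: Moves the arm, as the interface text tells. Its arguments: {"type":"object","properties":{"rows":{"type":"array","items":{"type":"array"}},"newtons":{"type":"number"}},"required":["rows"]}

```bash
mkdir -p pics; ls; cat > h.py <<'E'
import numpy as np, cv2
from plant import observe, viewer, r, models
def cloud(p):
    K,D,T=p["mtx"],np.array(p["D"],float),p["cam_to_world"]
    z=p["range_z"]; h,w=z.shape
    u,v=np.meshgrid(np.arange(w),np.arange(h))
    n=cv2.undistortPoints(np.stack([u,v],-1).reshape(-1,1,2).astype(float),K,D).reshape(h,w,2)
    P=np.stack([n[...,0]*z,-n[...,1]*z,-z],-1)
    W=P@T[:3,:3].T+T[:3,3]; W[z==0]=np.nan
    return W
def save(p,f,crop=None,s=1):
    im=p["img"]
    if crop: a,b,c,d=crop; im=im[b:d,a:c]
    cv2.imwrite("pics/"+f,cv2.cvtColor(cv2.resize(im,None,fx=s,fy=s,interpolation=cv2.INTER_CUBIC),cv2.COLOR_RGB2BGR))
E
python3 - <<'E'
from h import *
np.set_printoptions(precision=4,suppress=True)
o=observe(); print(o)
ims=[]
for c in ["scene","side","wrist"]:
    p=viewer.read_camera(c); save(p,c+"0.png"); W=cloud(p)
    np.save(c+"0.npy",W)
    print(c,p["cam_to_world"][:3,3])
    for n in ["flat_lamp","round_lamp","rack","socket_mouth","tin","spool","trafo","spray","meter"]:
        for d in models.regions_of(p,n)[:3]:
            m=d["mask"]; print(n,round(d["confidence"],2),np.round(d["pixel"]),np.nanmedian(W[m],0),np.nanmax(W[m][:,2]) if m.any() else 0)
E
```

```text
pics
{'clock': 0.0, 'joints': array([ 1.0167,  0.1815,  1.608 , -0.    ,  1.3538, -0.2063]), 'qd': array([-0.0004, -0.0005, -0.0008, -0.0004,  0.0008, -0.0008]), 'effort': array([  0.0001, -43.3871, -34.186 ,   0.0703,   0.0383,  -0.0001]), 'position': array([0.1958, 0.5404, 0.4038]), 'tcp_rot': array([[-0.9401,  0.3408, -0.0009],
       [ 0.3408,  0.9401, -0.0015],
       [ 0.0004, -0.0017, -1.    ]]), 'wrist_force': array([0.4449, 1.7265, 0.2691]), 'torque': array([ 0.0492, -0.0285,  0.003 ]), 'grasp_force': 0.0, 'grip_width': 0.08792047779193442}
scene [0.2152 0.8592 0.4677]
flat_lamp 0.83 [258. 233.] [0.6506 0.0606 0.0646] 0.09548529841262365
flat_lamp 0.76 [386. 196.] [ 0.44   -0.3263  0.0617] 0.09595544740347722
flat_lamp 0.73 [402. 232.] [ 0.3603 -0.0999  0.0637] 0.09575800817883601
round_lamp 0.82 [372. 205.] [ 0.4619 -0.2191  0.0637] 0.09783621370836282
rack 0.69 [364. 266.] [0.4123 0.0162 0.0169] 0.01970801892000562
rack 0.68 [366. 235.] [ 0.4651 -0.1465  0.0115] 0.014912714070372979
socket_mouth 0.81 [302. 293.] [0.4734 0.2272 0.0452] 0.06190494800657309
tin 0.88 [362. 264
[... 644 characters left out ...]
 217.] [0.6474 0.0394 0.069 ] 0.09819264241805958
round_lamp 0.69 [396. 286.] [ 0.4552 -0.2371  0.0732] 0.09882116329742086
rack 0.9 [382. 289.] [ 0.4642 -0.1948  0.0114] 0.019366590280435414
socket_mouth 0.63 [274. 239.] [0.4661 0.1737 0.0449] 0.0640736583468211
tin 0.77 [310. 280.] [ 0.4086 -0.0022  0.0168] 0.02336793639199919
spool 0.56 [338. 249.] [ 0.5255 -0.0196  0.0336] 0.041672724434673625
trafo 0.54 [233. 205.] [0.5576 0.4085 0.0325] 0.04884758850807169
meter 0.63 [231. 203.] [0.5606 0.4078 0.0325] 0.04884758850807169
wrist [0.1201 0.567  0.3856]
socket_mouth 0.61 [150. 466.] [0.4236 0.2438 0.0233] 0.30560600428016393
meter 0.55 [308. 467.] [0.5012 0.4161 0.0115] 0.01747511488869752
```

View pics/scene0.png

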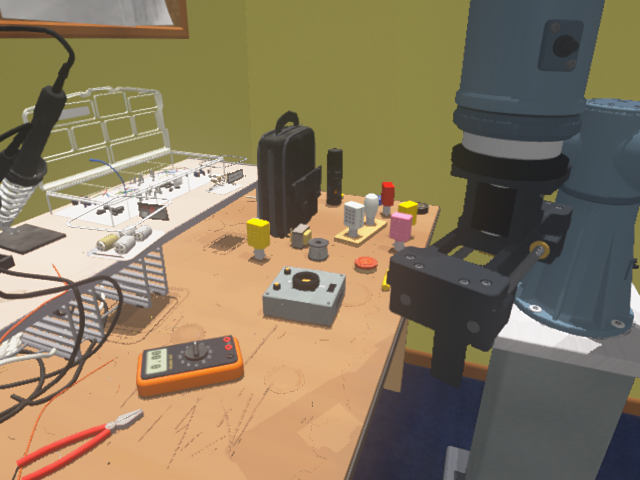

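View pics/side0.png

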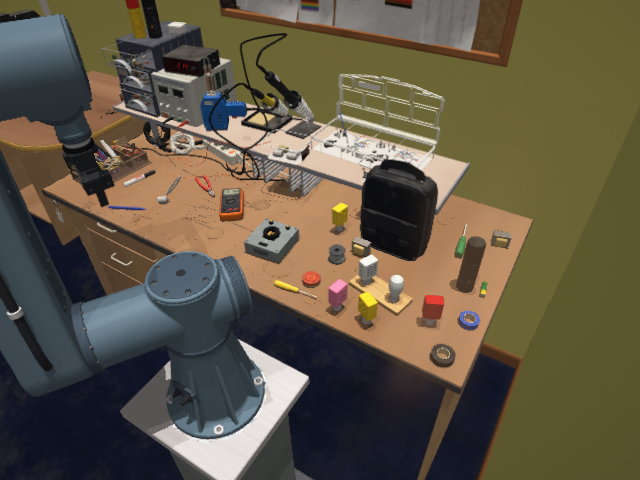

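Look-alikes in the scene picture: yellow (258,233), pink (401,226), red (388,195), yellow (408,212). The white one with LED squares, at scene (353,216) / side (368,268), stands in the rack next to the round lamp (372,205), so I choose it. I'll check it in a close crop.

```bash
python3 - <<'E'
from h import *
np.set_printoptions(precision=4,suppress=True)
a=cv2.imread("pics/scene0.png")[170:330,250:450]; b=cv2.imread("pics/side0.png")[200:340,230:430]
a=cv2.resize(a,(400,320),interpolation=2); b=cv2.resize(b,(400,280),interpolation=2)
cv2.imwrite("pics/crop1.png",np.hstack([a,cv2.copyMakeBorder(b,0,40,0,0,0)]))
for c,img,col in [("scene","scene0.png",0),("side","side0.png",0)]:
    W=np.load(c+"0.npy"); im=cv2.imread("pics/"+img).astype(int)
    h=W[...,2]; 
    m=(h>.045)&(h<.11)&(im.min(-1)>110)&(im.max(-1)-im.min(-1)<50)&(W[...,0]>.3)&(W[...,0]<.6)&(W[...,1]<0)&(W[...,1]>-.3)
    n,l,s,ce=cv2.connectedComponentsWithStats(m.astype(np.uint8))
    for i in range(1,n):
        if s[i,4]>40:
            P=W[l==i]; print(c,ce[i],s[i,4],np.median(P,0),P.min(0),P.max(0)); 
            t=P[P[:,2]>.09]; print('  top',len(t),t.mean(0) if len(t) else 0)
    R=(h>.008)&(h<.018)&(W[...,0]>.35)&(W[...,0]<.58)&(W[...,1]<-.05)&(W[...,1]>-.3)&(im[...,2]-im[...,0]>60)
    P=W[R][:,:2].astype(np.float32); print(c,'rack',cv2.minAreaRect(P))
    # tall obstacles
    t=(h>.12)&(W[...,0]>.4)&(W[...,0]<.8)&(W[...,1]>-.45)&(W[...,1]<.3); P=W[t]; print(c,'tall',P.min(0),P.max(0))
    m=(abs(h-.06)<.005)&(W[...,0]>.38)&(W[...,0]<.56)&(W[...,1]>.1)&(W[...,1]<.3)&(im.max(-1)<90)
    P=W[m]; print('sock',m.sum(),cv2.minEnclosingCircle(P[:,:2].astype(np.float32)), np.median(P,0))
E
```

```text
scene [360.6947 209.5939] 655 [ 0.4708 -0.1335  0.0756] [ 0.4454 -0.2369  0.0451] [ 0.5122 -0.1131  0.0978]
  top 143 [ 0.4789 -0.1545  0.0941]
scene rack ((0.48428139090538025, -0.1603352278470993), (0.23422998189926147, 0.09672115743160248), 66.61015319824219)
scene tall [ 0.5938 -0.4036  0.12  ] [0.8    0.2998 0.3112]
sock 255 ((0.48403140902519226, 0.19146083295345306), 0.025775190442800522) [0.4835 0.1964 0.0594]
side [368.2993 260.6939] 147 [ 0.4819 -0.1418  0.0954] [ 0.4605 -0.1609  0.0857] [ 0.5074 -0.1172  0.1001]
  top 139 [ 0.4831 -0.1412  0.0954]
side [396.3278 281.9667] 180 [ 0.4557 -0.2369  0.0869] [ 0.4447 -0.2533  0.0671] [ 0.477  -0.2164  0.0988]
  top 68 [ 0.4621 -0.2356  0.0935]
side rack ((0.4730868339538574, -0.19503867626190186), (0.18755951523780823, 0.08062558621168137), 73.9334487915039)
side tall [ 0.5913 -0.4055  0.12  ] [0.7998 0.2997 0.3121]
sock 118 ((0.4998895525932312, 0.18339063227176666), 0.040680792182683945) [0.4842 0.1862 0.0587]
```

View pics/crop1.png

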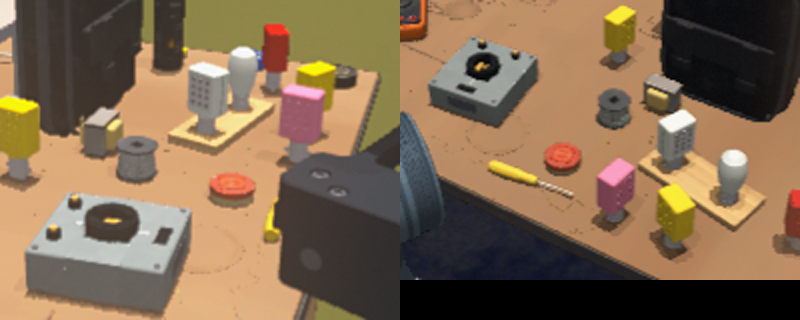

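The crop confirms it: white flat body with LED squares, left end of the rack, round lamp at the right end. Next I move over the socket for a wrist view.

Emit:
play_rows([
  [[-3.4,-2.0,0],0,8.8],
  [[-3.4,-2.0,0],0,8.8],
  [[-3.4,-2.0,0],0,8.8],
  [[-3.4,-2.0,0],0,8.8],
  [[-3.4,-2.0,0],0,8.8],
  [[-3.4,-2.0,0],0,8.8],
  [[-3.4,-2.0,0],0,8.8],
  [[-3.4,-2.0,0],0,8.8],
  [[-3.4,-2.0,0],0,8.8],
  [[-3.4,-2.0,0],0,8.8],
  [[-3.4,-2.0,0],0,8.8],
  [[-3.4,-2.0,0],0,8.8],
])

```text
clock: 2.7
position: [0.4986, 0.1745, 0.4049]
tcp_rot: [[-0.94, 0.341, 0.0], [0.341, 0.94, 0.0], [-0.0, 0.0, -1.0]]
wrist_force: [0.5, 0.7, 0.3]
grip_width: 0.088
grasp_force: 0.0
```

```bash
python3 - <<'E'
from h import *
np.set_printoptions(precision=4,suppress=True)
p=viewer.read_camera("wrist"); o=observe(); print(o["clock"],o["position"],o["tcp_rot"],o["joints"])
save(p,"w1.png"); W=cloud(p); np.savez("w1.npz",W=W,img=p["img"],T=p["cam_to_world"],K=p["mtx"],D=p["D"])
print(p["cam_to_world"])
for n in ["socket_mouth","flat_lamp"]:
  for d in models.search_frame(p,n)[:3]: print(n,d)
E
```

```text
2.75 [0.5016 0.1707 0.405 ] [[-0.9391  0.3437  0.0031]
 [ 0.3437  0.9391 -0.0027]
 [-0.0038 -0.0015 -1.    ]] [ 0.1047  0.0789  1.7202 -0.0031  1.3397 -1.1145]
[[ 0.3399 -0.8945 -0.2906  0.4227]
 [ 0.9405  0.3234  0.1046  0.2009]
 [ 0.0004 -0.3088  0.9511  0.3857]
 [ 0.      0.      0.      1.    ]]
socket_mouth {'pixel': [133.8, 100.6], 'confidence': 0.31}
flat_lamp {'pixel': [252.7, 424.7], 'confidence': 0.93}
flat_lamp {'pixel': [18.3, 302.4], 'confidence': 0.81}
flat_lamp {'pixel': [0.0, 173.2], 'confidence': 0.48}
```

View pics/w1.png

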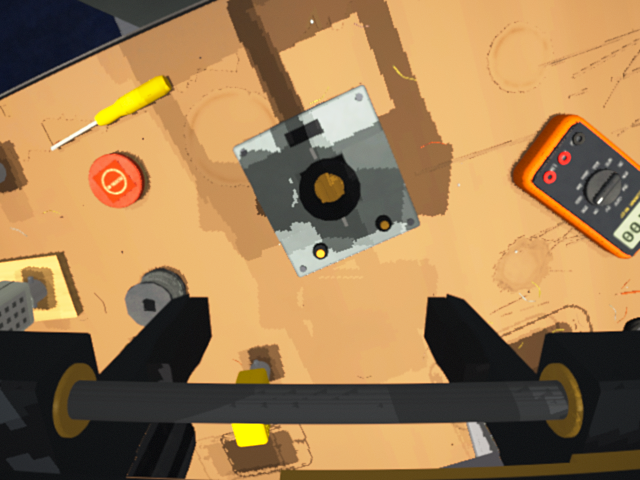

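The wrist view shows the socket centred near (330,187) on the test box. The slot ticks look to be near (310,150) and (347,222). I'll take a zoomed crop and fit the collar.

```bash
python3 - <<'E'
from h import *
np.set_printoptions(precision=4,suppress=True)
z=np.load("w1.npz"); W=z["W"]; img=z["img"]
crop=img[80:285,225:425]; cv2.imwrite("pics/crop2.png",cv2.cvtColor(cv2.resize(crop,(585,600),interpolation=2),cv2.COLOR_RGB2BGR))
h=W[...,2]
m=(abs(h-.06)<.004); m[300:]=0
n,l,s,ce=cv2.connectedComponentsWithStats(m.astype(np.uint8)); i=1+s[1:,4].argmax()
P=W[l==i][:,:2]
c,rad=cv2.minEnclosingCircle(P.astype(np.float32)); print(c,rad,s[i],np.median(W[l==i],0))
# polar rows: angular density of collar at r 15..19
d=P-c; th=np.degrees(np.arctan2(d[:,1],d[:,0]))%180; rr=np.hypot(*d.T)
k=(rr>.0145)&(rr<.017); print(np.histogram((np.degrees(np.arctan2(d[:,1],d[:,0]))%360)[k],36,(0,360))[0])
print(np.histogram(rr,14,(0,.028)))
b=(abs(h-.046)<.004); b[300:]=0; n,l,s,ce=cv2.connectedComponentsWithStats(b.astype(np.uint8)); i=1+s[1:,4].argmax()
print('box',cv2.minAreaRect(W[l==i][:,:2].astype(np.float32)),np.median(W[l==i][:,2]))
g=img.min(-1).astype(int); br=(l==i)
R=np.hypot(W[...,0]-c[0],W[...,1]-c[1]); k=br&(R<.036)&(R>.025)
A=np.degrees(np.arctan2(W[...,1]-c[1],W[...,0]-c[0]))%360
for a in range(0,360,10):
    q=k&(A>=a)&(A<a+10); print(a,q.sum(),g[q].max() if q.any() else 0,np.median(g[q]) if q.any() else 0,end='|')
E
```

```text
(0.4851502478122711, 0.18912754952907562) 0.02569982036948204 [ 299  159   62   62 1996] [0.4845 0.1898 0.0606]
[ 0  0  8  9 10 11 11  9 12  9 12  9 11 11 10 15  7  0  0  0  7 11 11 11
 10  9 12  9 10 12 10 10 11 10  7  0]
(array([  0,   0,   0,   0,   0,   0,  59, 226, 260, 316, 395, 418, 322,
         0]), array([0.   , 0.002, 0.004, 0.006, 0.008, 0.01 , 0.012, 0.014, 0.016,
       0.018, 0.02 , 0.022, 0.024, 0.026, 0.028]))
box ((0.4852730333805084, 0.1889970302581787), (0.13016663491725922, 0.12067888677120209), 5.227584362030029) 0.04683893052937693
0 54 125 99.0|10 54 74 72.0|20 57 92 73.0|30 57 92 90.0|40 64 92 89.0|50 60 92 89.0|60 67 92 89.0|70 71 92 89.0|80 78 93 89.5|90 82 129 90.0|100 81 133 127.0|110 82 133 130.0|120 85 133 129.0|130 70 135 130.0|140 66 132 124.0|150 84 183 95.5|160 85 197 92.0|170 87 197 90.0|180 89 125 94.0|190 87 80 75.0|200 84 76 74.0|210 83 75 73.0|220 60 77 74.0|230 62 192 75.0|240 79 187 76.0|250 72 188 75.0|260 67 187 94.0|270 67 185 94.0|280 64 75 72.0|290 59 77 72.0|300 55 161 72.0|310 52 181 73.0|320 53 75 72.0|330 48 75 72.5|340 49 75 73.0|350 47 75 72.0|
```

View pics/crop2.png

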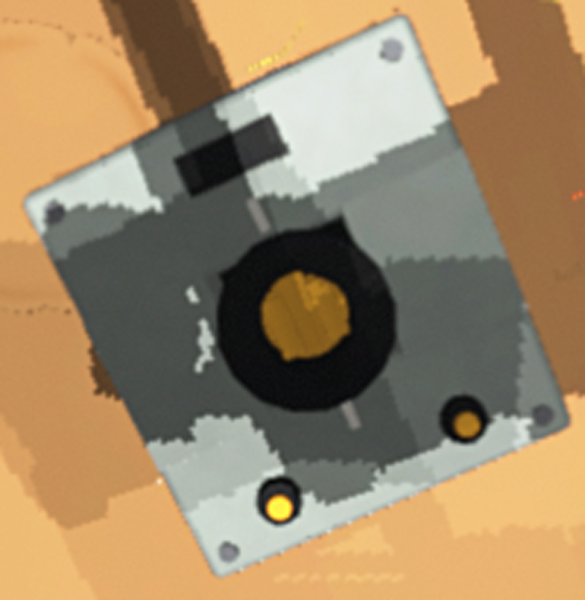

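Collar fit: mouth centre (0.485, 0.189), and the slots lie along world yaw ≈5.2°, which matches both the ticks and the box edge. Next I move over the lamp.

Emit:
play_rows([
  [[-1.0,-3.4,0],0,6.5],
  [[-1.0,-3.4,0],0,6.5],
  [[-1.0,-3.4,0],0,6.5],
  [[-1.0,-3.4,0],0,6.5],
  [[-1.0,-3.4,0],0,6.5],
  [[-1.0,-3.4,0],0,6.5],
  [[-1.0,-3.4,0],0,6.5],
  [[-1.0,-3.2,0],0,6.5],
  [[-1.0,-3.2,0],0,6.5],
  [[0,0,0],0,6.5],
])

```text
clock: 3.85
position: [0.4792, -0.1405, 0.4048]
tcp_rot: [[-0.939, 0.343, 0.0], [0.343, 0.939, -0.001], [-0.0, -0.001, -1.0]]
wrist_force: [0.4, 0.8, -0.3]
grip_width: 0.0652
grasp_force: 0.0
```

```bash
cat > lamp.py <<'E'
from h import *
np.set_printoptions(precision=4,suppress=True)
def lamp(p,lo=.088,hi=.103,near=(.485,-.14),R=.06):
    W=cloud(p); h=W[...,2]
    m=(h>lo)&(h<hi)&(np.hypot(W[...,0]-near[0],W[...,1]-near[1])<R)
    n,l,s,ce=cv2.connectedComponentsWithStats(m.astype(np.uint8)); i=1+s[1:,4].argmax()
    P=W[l==i]; return cv2.minAreaRect(P[:,:2].astype(np.float32)),np.median(P,0),P.mean(0),s[i]
E
python3 - <<'E'
from lamp import *
p=viewer.read_camera("wrist"); o=observe(); print(o["clock"],o["position"],o["tcp_rot"],o["joints"])
save(p,"w2.png",None); W=cloud(p)
print(lamp(p))
h=W[...,2]
R=(abs(h-.012)<.005)&(W[...,0]>.3)&(W[...,0]<.6)&(W[...,1]<-.05)
n,l,s,ce=cv2.connectedComponentsWithStats(R.astype(np.uint8)); i=1+s[1:,4].argmax(); print(cv2.minAreaRect(W[l==i][:,:2].astype(np.float32)),s[i])
for n in ["flat_lamp","round_lamp"]:
  for d in models.search_frame(p,n)[:3]: print(n,d)
E
```

```text
3.9 [ 0.4793 -0.139   0.4047] [[-0.9394  0.3427 -0.0001]
 [ 0.3427  0.9394  0.0005]
 [ 0.0002  0.0004 -1.    ]] [-0.5207  0.0088  1.7939  0.0004  1.3393 -1.7418]
(((0.4866117835044861, -0.13855230808258057), (0.030638745054602623, 0.04675983637571335), 64.5738525390625), array([ 0.4847, -0.138 ,  0.0966]), array([ 0.485 , -0.1381,  0.0962]), array([ 303,  198,   45,   62, 2355], dtype=int32))
((0.47636649012565613, -0.18563053011894226), (0.17052210867404938, 0.07070492953062057), 77.49173736572266) [ 179  164  187   90 8884]
flat_lamp {'pixel': [296.7, 53.2], 'confidence': 0.98}
flat_lamp {'pixel': [323.1, 224.4], 'confidence': 0.81}
flat_lamp {'pixel': [184.8, 102.9], 'confidence': 0.72}
round_lamp {'pixel': [210.2, 236.0], 'confidence': 0.66}
```

View pics/w2.png

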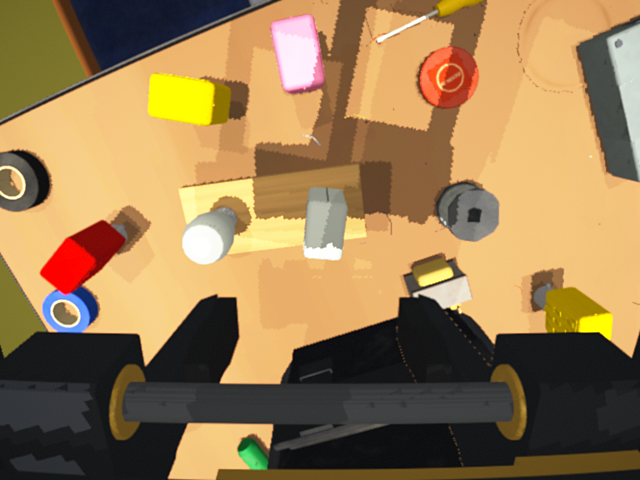

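The lamp is at image (323,224), world (0.4867, -0.1387), x-axis yaw ≈ -25.4°. The hole position predicted from the rack agrees. I'll align, descend part way and re-measure.

Emit:
play_rows([
  [[-0.4,0.2,2],0.6,6.5],
  [[-0.3,0.1,3],0.5,6.5],
  [[0,0,3],0,6.5],
  [[0,0,0],0,6.5],
  [[0,0,0],0,6.5],
])

```text
clock: 4.5
position: [0.4872, -0.1372, 0.325]
tcp_rot: [[-0.904, 0.428, -0.001], [0.428, 0.904, 0.001], [0.001, 0.0, -1.0]]
wrist_force: [-0.3, -0.7, 1.0]
grip_width: 0.0653
grasp_force: 0.0
```

```bash
python3 - <<'E'
from lamp import *
p=viewer.read_camera("wrist"); o=observe(); print(o["clock"],o["position"],o["tcp_rot"])
for lo in (.088,.0925,.095): print(lamp(p,lo))
s=viewer.read_camera("side"); print(lamp(s,.092)); s=viewer.read_camera("scene"); print(lamp(s,.092))
W=cloud(s)
k=(W[...,2]>.1)&(W[...,2]<.3)&(W[...,1]>-.3)&(W[...,1]<0)&(W[...,0]>.56); print(W[k].min(0))
E
```

```text
4.55 [ 0.4875 -0.1376  0.326 ] [[-0.9038  0.428   0.0012]
 [ 0.428   0.9038 -0.0005]
 [-0.0013  0.0001 -1.    ]]
(((0.48633837699890137, -0.13846661150455475), (0.030601439997553825, 0.046323589980602264), 64.82233428955078), array([ 0.4841, -0.1375,  0.0966]), array([ 0.4845, -0.1376,  0.0962]), array([ 289,  219,   55,   80, 4154], dtype=int32))
(((0.48634281754493713, -0.13845521211624146), (0.029975278303027153, 0.046323638409376144), 64.7135238647461), array([ 0.4846, -0.1377,  0.0966]), array([ 0.485 , -0.1378,  0.0964]), array([ 289,  220,   55,   79, 4005], dtype=int32))
(((0.4864395558834076, -0.13845022022724152), (0.028697671368718147, 0.04451611265540123), 65.68341827392578), array([ 0.4853, -0.1381,  0.0967]), array([ 0.4856, -0.1381,  0.0967]), array([ 290,  223,   53,   75, 3635], dtype=int32))
(((0.4838865101337433, -0.14079421758651733), (0.032745663076639175, 0.0451231524348259), 70.2567138671875), array([ 0.485 , -0.1415,  0.0957]), array([ 0.4847, -0.1414,  0.0957]), array([360, 255,  19,  12, 127], dtype=int32))
(((0.48651155829429626, -0.13493311405181885), (0.028692249208688736, 0.0471787266433239), 67.40052795410156), array([ 0.4848, -0.1327,  0.0955]), array([ 0.4847, -0.1328,  0.0951]), array([345, 201,  20,   9,  90], dtype=int32))
[ 0.5955 -0.2999  0.1   ]
```

Emit:
play_rows([
  [[0,0,3],0,6.5],
  [[0,0,3],0,6.5],
  [[0,0,2.5],0,6.5],
  [[0,0,1.5],0,6.5],
  [[0,0,0],0,6.5],
  [[0,0,0],0,3.2],
  [[0,0,0],0,2],
  [[0,0,0],0,2],
  [[0,0,0],0,2],
  [[0,0,0],0,2],
  [[0,0,0],0,2],
], newtons=35)

```text
clock: 5.75
position: [0.4873, -0.1386, 0.2253]
tcp_rot: [[-0.903, 0.429, 0.001], [0.429, 0.903, -0.001], [-0.001, -0.0, -1.0]]
wrist_force: [-0.2, -0.6, 3.9]
grip_width: 0.0296
grasp_force: 35.0
```

Emit:
play_rows([
  [[0,0,-1],0,2],
  [[0,0,-2.5],0,2],
  [[0,0,-3],0,2],
  [[0,0,-3],0,2],
  [[0,0,-3],0,2],
  [[0,0,0],0,2],
])

```text
clock: 6.35
position: [0.4882, -0.139, 0.3545]
tcp_rot: [[-0.903, 0.429, 0.007], [0.429, 0.903, -0.004], [-0.008, -0.001, -1.0]]
wrist_force: [0.5, 0.4, -0.4]
grip_width: 0.0297
grasp_force: 35.0
```

Emit:
play_rows([
  [[1.4,3.0,0],0,2],
  [[1.4,3.0,0],0,2],
  [[1.4,3.0,0],0,2],
  [[1.4,3.0,0],0,2],
  [[1.4,3.0,0],0,2],
  [[1.4,2.9,0],0,2],
  [[1.4,2.9,0],0,2],
  [[1.4,2.9,0],0,2],
  [[1.5,2.9,0],0,2],
  [[1.5,2.9,0],0,2],
  [[0,0,0],0,2],
])

```text
clock: 7.45
position: [0.4844, 0.1918, 0.3487]
tcp_rot: [[-0.905, 0.426, -0.002], [0.426, 0.905, 0.001], [0.002, -0.0, -1.0]]
wrist_force: [0.1, -0.7, -1.3]
grip_width: 0.0297
grasp_force: 35.0
```

Emit:
play_rows([
  [[0,0,0],-1,2],
  [[0,0,0],-1,2],
  [[0,0,0],-1,2],
  [[0,0,0],-1,2],
  [[0,0,0],-1,2],
  [[0,0,0],-1,2],
  [[0,0,0],-0.1,2],
  [[0,0,0],0,2],
  [[0,0,0],0,2],
  [[0,0,0],0,2],
])

```text
clock: 8.45
position: [0.4854, 0.1888, 0.3496]
tcp_rot: [[-0.996, -0.087, -0.0], [-0.087, 0.996, -0.0], [0.0, -0.0, -1.0]]
wrist_force: [-0.3, -0.9, -1.1]
grip_width: 0.0296
grasp_force: 35.0
```

```bash
python3 - <<'E'
from lamp import *
p=viewer.read_camera("wrist"); 
for _ in range(1): o=observe(); print(o["clock"],o["position"],o["tcp_rot"],o["joints"],o["grasp_force"],o["grip_width"])
c=o["position"][:2]; zt=o["position"][2]-.147
W=cloud(p)
print(zt+.018)
for lo in (.010,.015): print(lamp(p,zt+lo,zt+.03,c,.04))
save(p,"w3.png",None)
for n in ("scene","side"):
    s=viewer.read_camera(n); W=cloud(s); np.savez(n+"3.npz",W=W,img=s["img"])
    for d in models.regions_of(s,"flat_lamp")[:4]: print(n,d["confidence"],d["pixel"],np.nanmedian(W[d["mask"]],0))
    save(s,n+"3.png")
    d=np.hypot(W[...,0]-c[0],W[...,1]-c[1]); v,u=np.where((d<.05)&(W[...,2]<zt)&(W[...,2]>.08)); print(len(u),u.min(),u.max(),v.min(),v.max())
E
```

```text
8.5 [0.4854 0.1889 0.3496] [[-0.9962 -0.0876 -0.0001]
 [-0.0876  0.9962 -0.    ]
 [ 0.0001 -0.     -1.    ]] [ 0.143   0.1179  1.7956 -0.      1.2282 -1.5155] 34.999706303933635 0.0297205917899105
0.2206374861082413
(((0.47799232602119446, 0.17955531179904938), (0.033714622259140015, 0.04634690284729004), 5.930497169494629), array([0.4763, 0.183 , 0.2209]), array([0.4743, 0.1824, 0.221 ]), array([  219,   294,   146,    90, 10248], dtype=int32))
(((0.4757160544395447, 0.18698003888130188), (0.03072676621377468, 0.030004385858774185), 5.158120632171631), array([0.4739, 0.1869, 0.2209]), array([0.4743, 0.1869, 0.2207]), array([ 270,  300,   95,   84, 7314], dtype=int32))
scene 0.84 [400.1, 229.9] [ 0.3605 -0.1001  0.0624]
scene 0.71 [411.1, 212.3] [ 0.3529 -0.1924  0.0825]
scene 0.7 [258.9, 234.7] [0.6506 0.061  0.0656]
scene 0.68 [310.4, 221.2] [0.4729 0.2014 0.1766]
789 292 320 206 246
side 0.89 [340.5, 288.4] [ 0.3534 -0.122   0.0778]
side 0.87 [369.3, 306.7] [ 0.3526 -0.2075  0.0771]
side 0.76 [338.7, 213.9] [0.6458 0.0387 0.0684]
side 0.72 [267.4, 200.8] [0.4678 0.1798 0.1895]
236 257 278 192 214
```

View pics/w3.png

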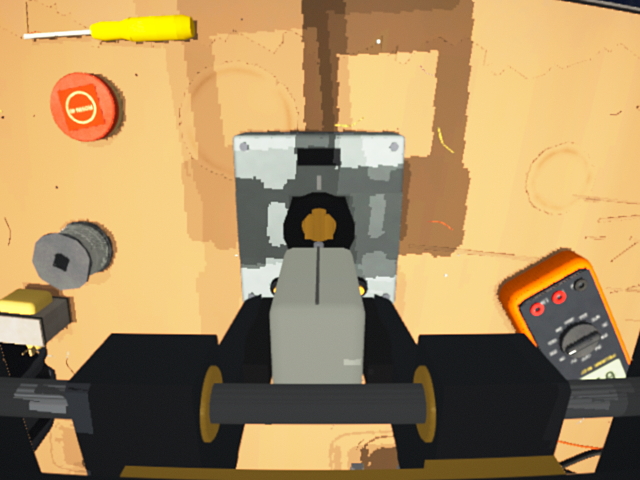

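The lamp is held straight above the socket (mouth at about (319,225)), with its narrow face toward the camera. I'll measure the lamp-to-socket offset in the tool frame.

```bash
python3 - <<'E'
from lamp import *
p=viewer.read_camera("wrist"); o=observe(); R=o["tcp_rot"]; t=o["position"]
W=cloud(p); L=(W-t)@R   # tool frame
h=W[...,2]
m=(L[...,2]>.122)&(L[...,2]<.136)&(np.abs(L[...,0])<.035)&(np.abs(L[...,1])<.0165)
P=L[m]; top=P[P[:,2]<.1305]; print('top',len(top),np.percentile(top,[.5,2,50,98,99.5],axis=0))
f=(L[...,2]>.140)&(L[...,2]<.185)&(L[...,0]>.012)&(L[...,0]<.035)&(np.abs(L[...,1])<.02)
for a in (.135,.15,.165,.175):
    k=(abs(L[...,2]-a)<.004)&(L[...,0]>.015)&(L[...,0]<.035)&(np.abs(L[...,1])<.02); q=L[k]
    if len(q): print('face',a,len(q),np.percentile(q[:,0],[5,50,95]),np.percentile(q[:,1],[1,50,99]))
m=(abs(h-.06)<.004); n,l,s,ce=cv2.connectedComponentsWithStats(m.astype(np.uint8)); i=1+s[1:,4].argmax(); P=W[l==i]
from scipy.optimize import least_squares
hull=cv2.convexHull(P[:,:2].astype(np.float32))[:,0]
q=least_squares(lambda c: np.hypot(*(hull-c[:2]).T)-.025,[.485,.189],loss='soft_l1',f_scale=.001).x
print('socket',q,s[i],'tool',((np.r_[q,.06]-t)@R)[:2])
b=(abs(h-.0465)<.003); n,l,s,ce=cv2.connectedComponentsWithStats(b.astype(np.uint8)); i=1+s[1:,4].argmax(); P=W[l==i]; print(cv2.minAreaRect(P[:,:2].astype(np.float32)))
for n in ("scene","side"):
    z=np.load(n+"3.npz"); W=z["W"]; L=(W-t)@R; 
    m=(L[...,2]>.127)&(L[...,2]<.215)&(np.abs(L[...,0])<.04)&(np.abs(L[...,1])<.026)&(z["img"].min(-1)>70)
    q=L[m]; print(n,len(q),np.percentile(q,[2,25,50,75,98],axis=0))
    m=(abs(W[...,2]-.06)<.005)&(np.hypot(W[...,0]-.485,W[...,1]-.189)<.04); print('sock',cv2.minEnclosingCircle(W[m][:,:2].astype(np.float32)))
E
```

```text
top 6937 [[-0.0036 -0.0158  0.1227]
 [-0.003  -0.0147  0.1256]
 [ 0.0105 -0.0009  0.1286]
 [ 0.023   0.0135  0.1302]
 [ 0.0235  0.0159  0.1304]]
face 0.135 1215 [0.021  0.0238 0.0244] [-0.0157 -0.0009  0.0139]
face 0.15 733 [0.0227 0.0239 0.0245] [-0.0154 -0.0006  0.0138]
face 0.165 556 [0.0228 0.024  0.0245] [-0.015  -0.0009  0.0138]
face 0.175 455 [0.0228 0.024  0.0244] [-0.015  -0.0002  0.0139]
socket [0.4848 0.1888] [ 283  194   72   56 2050] tool [ 0.0007 -0.0002]
((0.48468074202537537, 0.1888451874256134), (0.1279800683259964, 0.12042522430419922), 5.105077743530273)
scene 838 [[-0.0195 -0.0094  0.1295]
 [-0.0025  0.0092  0.1489]
 [ 0.0117  0.0136  0.1716]
 [ 0.0202  0.0152  0.1855]
 [ 0.0249  0.0171  0.2124]]
sock ((0.48288968205451965, 0.19032436609268188), 0.026920141652226448)
side 286 [[-0.0092 -0.0185  0.1279]
 [ 0.01   -0.0146  0.1352]
 [ 0.0198 -0.0065  0.1588]
 [ 0.0231  0.0013  0.1798]
 [ 0.0261  0.011   0.2102]]
sock ((0.4854424297809601, 0.18642041087150574), 0.028640298172831535)
```

Lamp and socket are aligned to within 0.6 mm. Descending.

Emit:
play_rows([
  [[0,0.05,2],0,2],
  [[0,0,2],0,2],
  [[0,0,1.5],0,2],
  [[0,0,0.8],0,2],
  [[0,0,0.5],0,2],
  [[0,0,0.4],0,2],
  [[0,0,0.4],0,2],
  [[0,0,0],0,2],
])

```text
clock: 9.55
position: [0.4854, 0.1895, 0.2736]
tcp_rot: [[-0.996, -0.088, -0.0], [-0.088, 0.996, -0.0], [0.0, -0.0, -1.0]]
wrist_force: [1.6, -0.6, -1.4]
grip_width: 0.0303
grasp_force: 35.0
```

Emit:
play_rows([
  [[0,0,0.2],0,2],
  [[0,0,0.2],0,2],
  [[0,0,0.2],0,2],
  [[0,0,0.2],0,2],
  [[0,0,0],0,2],
  [[0,0,0],0,2],
])

```text
clock: 10.15
position: [0.4856, 0.1895, 0.2661]
tcp_rot: [[-0.996, -0.088, 0.001], [-0.088, 0.996, 0.0], [-0.001, 0.0, -1.0]]
wrist_force: [-0.8, 0.3, 3.1]
grip_width: 0.0294
grasp_force: 35.0
```

Emit:
play_rows([
  [[0,0,0.2],0,2],
  [[0,0,0.2],0,2],
  [[0,0,0.2],0,2],
  [[0,0,0],0,2],
  [[0,0,0],0,2],
])

```text
clock: 10.65
position: [0.4856, 0.1895, 0.2599]
tcp_rot: [[-0.996, -0.088, 0.001], [-0.088, 0.996, 0.0], [-0.001, 0.0, -1.0]]
wrist_force: [-1.2, -0.3, 5.4]
grip_width: 0.0296
grasp_force: 35.0
```

Emit:
play_rows([
  [[0,0,0.2],0,2],
  [[0,0,0.2],0,2],
  [[0,0,0.2],0,2],
  [[0,0,0],0,2],
  [[0,0,0],0,2],
])

```text
clock: 11.15
position: [0.4857, 0.1895, 0.2542]
tcp_rot: [[-0.996, -0.088, 0.001], [-0.088, 0.996, 0.0], [-0.001, 0.0, -1.0]]
wrist_force: [-0.9, 0.2, 8.1]
grip_width: 0.0302
grasp_force: 35.0
```

```bash
python3 - <<'E'
from h import *
o=observe(); print(o["position"],o["wrist_force"],o["torque"],o["joints"])
for n in ("side","scene"):
    s=viewer.read_camera(n); W=cloud(s); np.savez(n+"4.npz",W=W,img=s["img"])
    m=(np.hypot(W[...,0]-.485,W[...,1]-.19)<.04)&(s["img"].min(-1)>100)&(W[...,2]>.05)&(W[...,2]<.16); print(n,m.sum(),np.percentile(W[m],[1,50,99],axis=0))
save(s,"scene4.png",(240,140,400,300),3.5)
E
```

```text
[0.4857131  0.18952989 0.2542278 ] [-0.9227431   0.20907071  8.09460622] [-0.02572368  0.26623989  0.01730252] [ 1.44131402e-01  2.54590524e-01  1.85599564e+00  2.24662264e-06
  1.03007362e+00 -1.51521130e+00]
side 136 [[0.45969065 0.16446397 0.06997276]
 [0.46469599 0.18155567 0.10819885]
 [0.49340616 0.19915773 0.1278471 ]]
scene 483 [[0.46021873 0.17743384 0.06151449]
 [0.46813236 0.20275993 0.08960996]
 [0.50559776 0.20736643 0.12529665]]
```

View pics/scene4.png

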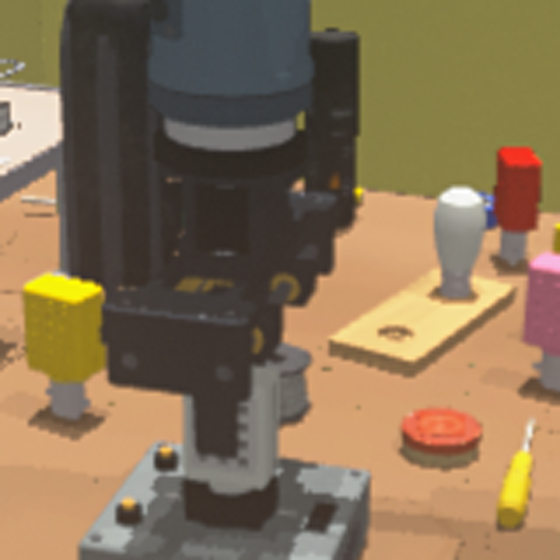

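The lamp is in the socket with its body just above the collar at crop (230,490), and the force follows the spring. I'll press to the stop, then turn clockwise.

Emit:
play_rows([
  [[0,0,0.1],0,2],
  [[0,0,0.1],0,2],
  [[0,0,0],0,2],
  [[0,0,0],0,2],
], newtons=45)

```text
clock: 11.65
position: [0.4859, 0.1896, 0.2531]
tcp_rot: [[-0.996, -0.089, 0.001], [-0.089, 0.996, 0.0], [-0.001, -0.0, -1.0]]
wrist_force: [-4.3, -0.4, 15.9]
grip_width: 0.0296
grasp_force: 45.0
```

Emit:
play_rows([
  [[0,0,0],1,2],
  [[0,0,0],1,2],
  [[0,0,0],1,2],
  [[0,0,0],1,2],
  [[0,0,0],1,2],
  [[0,0,0],1,2],
  [[0,0,0],0,2],
])

```text
clock: 12.35
position: [0.4858, 0.1895, 0.2531]
tcp_rot: [[-0.906, 0.423, 0.001], [0.423, 0.906, -0.0], [-0.001, 0.0, -1.0]]
wrist_force: [-3.3, -0.9, 16.1]
grip_width: 0.0297
grasp_force: 45.0
```

```bash
python3 -c "
from h import *
o=observe(); print(o['position'],o['wrist_force'],o['torque'],o['joints'],np.degrees(np.arctan2(o['tcp_rot'][1,1],o['tcp_rot'][0,1])))"
```

```text
[0.48584561 0.18951855 0.25310607] [-3.26818872 -0.86132375 16.1144092 ] [-0.29967979  0.85395746  0.03056866] [ 1.44158841e-01  2.56636817e-01  1.85620374e+00 -3.52595417e-04
  1.02762907e+00 -9.89217077e-01] 64.94810002974747
```

Emit:
play_rows([
  [[0,0,0],1,2],
  [[0,0,0],1,2],
  [[0,0,0],1,2],
  [[0,0,0],1,2],
  [[0,0,0],1,2],
  [[0,0,0],1,2],
  [[0,0,0],1,2],
  [[0,0,0],1,2],
  [[0,0,0],1,2],
  [[0,0,0],0,2],
])

```text
clock: 13.35
position: [0.486, 0.1895, 0.2531]
tcp_rot: [[-0.341, 0.94, 0.002], [0.94, 0.341, -0.0], [-0.001, 0.001, -1.0]]
wrist_force: [-2.6, -1.1, 14.9]
grip_width: 0.0298
grasp_force: 45.0
```

```bash
python3 -c "
from h import *
o=observe(); print(o['position'],o['wrist_force'],o['torque'],o['joints'],np.degrees(np.arctan2(o['tcp_rot'][1,1],o['tcp_rot'][0,1])))"
```

```text
[0.48596868 0.18947699 0.25313749] [-2.556805   -1.08366038 14.85186481] [-0.34026605  0.7515098   0.07736852] [ 1.44068773e-01  2.56674151e-01  1.85607694e+00 -4.57372407e-04
  1.02731231e+00 -2.03879648e-01] 19.949538493576252
```

Emit:
play_rows([
  [[0,0,0],0.7,2],
  [[0,0,0],0.7,2],
  [[0,0,0],0.7,2],
  [[0,0,0],0,2],
  [[0,0,0],0,2],
])

```text
clock: 13.85
position: [0.4858, 0.1896, 0.2531]
tcp_rot: [[-0.167, 0.986, 0.001], [0.986, 0.167, -0.0], [-0.0, 0.001, -1.0]]
wrist_force: [-4.3, -0.6, 15.3]
grip_width: 0.0297
grasp_force: 45.0
```

```bash
python3 - <<'E'
from h import *
o=observe(); R=o["tcp_rot"]; t=o["position"]; print(t,o['wrist_force'],o['torque'],o['joints'],np.degrees(np.arctan2(R[1,1],R[0,1])),o["grip_width"])
p=viewer.read_camera("wrist"); save(p,"w5.png"); L=(cloud(p)-t)@R
for a in (.135,.15,.165,.175):
    k=(abs(L[...,2]-a)<.004)&(L[...,0]>.015)&(L[...,0]<.035)&(np.abs(L[...,1])<.02); q=L[k]
    if len(q): print('face',a,len(q),np.percentile(q[:,0],[5,50,95]),np.percentile(q[:,1],[1,50,99]),np.polyfit(q[:,1],q[:,0],1)[0])
k=(L[...,2]>.122)&(L[...,2]<.136)&(abs(L[...,0])<.02)&(abs(L[...,1])<.013); print('top',np.median(L[k][:,2]))
E
```

```text
[0.48575896 0.18956852 0.25312792] [-4.33468116 -0.62687879 15.27665341] [-0.25457733  1.04864524  0.10181567] [ 1.44248132e-01  2.56539034e-01  1.85627375e+00 -2.19703106e-04
  1.02790436e+00 -2.30184107e-02] 9.590170625845966 0.029713446864946865
face 0.135 1180 [0.01998838 0.02246878 0.023084  ] [-0.01551547 -0.0007308   0.01402977] 0.006790802240232896
face 0.15 735 [0.02135233 0.02260928 0.02309181] [-0.01511296 -0.00074265  0.01392852] -0.0008190645291058295
face 0.165 547 [0.02147502 0.02262532 0.0230467 ] [-0.01497227 -0.00037392  0.01387795] 0.00010139374263932621
face 0.175 447 [0.02154272 0.02263299 0.02305594] [-0.01483496 -0.00076738  0.01418237] -0.003927090704921299
top 0.12852826439879828
```

View pics/w5.png

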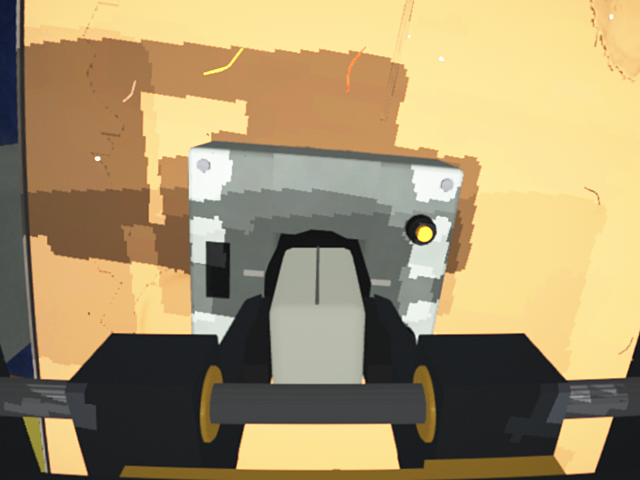

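The wrist view shows the lamp turned across the slot line, with the ticks at (253,272) and (380,283), and no slip in the grip. A small extra turn should show whether it is at the stop.

Emit:
play_rows([
  [[0,0,0],0.4,2],
  [[0,0,0],0.2,2],
  [[0,0,0],0,2],
  [[0,0,0],0,2],
  [[0,0,0],0,2],
])

```text
clock: 14.4
position: [0.4856, 0.1896, 0.2531]
tcp_rot: [[-0.115, 0.993, 0.0], [0.993, 0.115, 0.0], [-0.0, 0.0, -1.0]]
wrist_force: [-4.9, -1.0, 16.0]
grip_width: 0.0297
grasp_force: 45.0
```

```bash
python3 - <<'E'
from h import *
o=observe(); R=o["tcp_rot"]; t=o["position"]; print(t,o['wrist_force'],o['torque'],np.degrees(np.arctan2(R[1,1],R[0,1])),o["grasp_force"])
p=viewer.read_camera("wrist"); L=(cloud(p)-t)@R
k=(abs(L[...,2]-.155)<.012)&(L[...,0]>.015)&(L[...,0]<.035)&(np.abs(L[...,1])<.013); q=L[k]; print(np.polyfit(q[:,1],q[:,0],1))
E
```

```text
[0.48564243 0.18961849 0.25310627] [-4.91296054 -0.97152533 15.98730458] [-0.16807104  1.18506988  0.12125381] 6.599690067901423 45.00401198398322
[-0.00628288  0.02258105]
```

```bash
python3 -c "
from h import *
print(r.job_done())"
```

```text
the job is handed in; nothing more can be done
None
```

I handed the job in with the gripper still holding the flat lamp in the socket. It is pressed to the bottom (about 16 N down) and turned about 88° clockwise, which by the given geometry is at the stop, though I felt no sharp rise in torque there. The hand-in gave back no verdict, and I didn't check the round lamp or the bystanders again at the very end.

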